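# Stir the curing beads

### The arm

A 6-joint arm with a two-finger parallel gripper is mounted at the origin on the work surface. World frame = base frame: x ahead of the robot, y to its left, z up, the work surface at z = 0. Lengths are in mm, angles in rad, forces in N, time in s.
With the tool pointing down it reaches from about 275 to 750 mm from the base axis. Payload 10.2 kg.
Tool frame: the origin (TCP) lies where the fingers leave the gripper's body, on its centre line; the fingertips stand 64 mm ahead of it and the grasp point (between the pads) lies 45 mm ahead of it; z points along the fingers, y is the line along which they close (so a half turn about z gives the same grasp; the last joint's range is limited). The gripper opens to 88 mm and grips with 3 to 60 N. Pads are 18 mm wide; open, the fingers measure 123 mm over their backs; the gripper's body (75 mm by 187 mm) begins 45 mm behind the grasp point.
Start: joints at [1.116, 0.313, 1.498, -0, 1.331, -0.223], TCP at [120.621, 510.962, 302.72] pointing down, gripper open.
Joint ranges: [-2.94, 2.94], [-0.97, 2.17], [0.19, 2.56], [-1.23, 4.37], [0.02, 3.11], [-2.88, 2.88]. Speed limits (rad/s): [2.39, 2.39, 3.01, 3.14, 3.14, 3.14].

### API

Orientations are given as a unit quaternion [w, x, y, z].
In Python, from workcell import manip gives the robot as it stands.
- The arm moves only by the tool send_rows, never from a script. Its argument "increments" is a list of rows, each a list of 7 numbers: the gripper's target within -1 to 1 (fully open at 1, half-way at 0, shut at -1), then the shift along the tool's x, y, z in mm, then the turn, a rotation vector about the tool's x, y, z in rad. A call has 1 to 12 rows; each row is the pose to reach, as a shift and turn from the pose commanded when the call began, along the tool's axes at that moment; what a row does not reach only later rows make up. A row lasts 1/10 s, in which the tool goes at most 50 mm and 8.59 degrees, less where a joint would pass 70% of its speed; a pose out of reach is approached as far as the arm can. A call with a gripper value outside its range is refused whole. The fingers move at their own pace and stop on an object; "force" is the grip in N (left out, the last holds). Time passes only in rows, so rows that repeat a pose let the fingers close. It gives the time, the measured TCP pose, the force, the opening and the grip force at its end, in the units of the state.
- manip.get_obs(): the state, without advancing time (a new reading comes with each control period).
- manip.camera(name): name is "side" or "top" or "wrist"; returns a dict with "img" (480x640x3 uint8, blue, green, red), "mtx" (3x3 intrinsics, pixels), "world_to_cam" (4x4, takes a point from world to camera coordinates). Camera axes: x right, y up, looking along -z (the intrinsics and any distortion apply to the point x, -y, -z); pixel columns grow to the right and rows downward; lengths in mm; the calibration is good to about 2 mm. A picture is of the moment at which its call begins. There is no depth.
- manip.sign_off(): hands the job in; it is judged then, once.
The state is a dict: "clock": time; "qpos": joint angles; "joint_velocities": joint speeds; "joint_efforts": joint torques, N m; "ee_pos": TCP position; "ee_rot": TCP orientation; "force": force on the tool from outside, world axes, zero at the start; "moment": the same for the moment, N m; "finger_gap": opening from 0.0 (shut) to 1.0 (fully open); "grasp_force": force on a finger pad.
Only numpy, scipy, OpenCV 4.12 (cv2) and the standard library are available. Lean on these libraries where they do the work, as an engineer would, in place of code of your own. Each camera call takes 0.05 s, during which the arm holds its last target. There are 200 camera calls.

### The job

So that the waxed wooden beads curing in the covered steel bowl do not stick, lift the lid off and lay it flat, knob up, on the round cork mat. Then take the stirrer from the tool block and stir the beads round, right through to the middle, until every one of them is at the same time a good bead's width (24 mm) away from where it started. Keep all the beads in the bowl and your gripper off them, stand the stirrer back in its well, and leave the bottle, jar, spools and weight standing where they are.

Things in the scene. Friction and masses are not known exactly. Their poses are not given: they have to be found in the camera images.
- bowl_floor (a point): Centre of the inner floor (6 mm above the bench) of an open round steel bowl that is fixed to the bench. Flat floor of radius 56 mm, then a straight sloping wall that widens to an inner radius of 87 mm (outer 92 mm) at the rim, 55 mm above the bench. Six beads lie on its floor, under the lid at the start.
- lid_knob (a point): Centre of the knob of the loose wooden lid that covers the bowl. Knob: upright cylinder, radius 14 mm, 34 mm high, on a thinner neck, its centre 45 mm above the lid's underside and its lower end 14 mm above the lid's disc. Disc: radius 94 mm, 8 mm thick, on top of a locating boss of radius 72 mm that reaches 6 mm below the rim (so the lid must be lifted straight up first). z is up through the knob; about 180 g. Lying on the cork mat, this point is 49 mm above the bench.
- mat_top (a point): Centre of the top of a fixed round cork mat, radius 108 mm, 4 mm thick: where the lid is to be laid.
- stirrer_center (a point): Half-way up (82.5 mm above the foot) the loose wooden stirrer, upright in the tool block's middle well. 165 mm long, about 70 g: round foot of radius 15 mm, 20 mm high, tapering over 14 mm to a shaft of radius 8 mm; from 75 mm up to the top a square leather-covered grip, 18 x 18 mm, its faces square to this frame's x and y (at the start within 0.3 rad of the block's). z up. Hard side pushes turn it in the fingers.
- stirrer_foot (a point): Centre of the flat underside of the stirrer's foot; z up the shaft.
- well_floor (a point): Centre of the floor of the round well in the middle of the fixed wooden tool block, 10 mm above the bench. Well: 48 mm wide, 50 mm deep, mouth 60 mm above the bench. Block: 70 mm along this frame's x, 170 mm along its y, 60 mm high. An awl (to 150 mm above the bench, handle radius 14 mm) stands fixed in it 60 mm to +y of the well, and a brush (to 155 mm, 30 mm along y) 60 mm to -y; they stay there.
- bead0_c (a point): Centre of a loose barrel-shaped wooden bead, radius 12 mm, 20 mm high, 14 g, waxed and very slippery, on the bowl's floor (all six are alike; at the start each stands on its flat end, one near the middle and five round it, and one place in the round is empty, wide enough for the stirrer's foot).
- bead1_c (a point): Centre of a loose barrel-shaped wooden bead, radius 12 mm, 20 mm high, 14 g, waxed and very slippery, on the bowl's floor (all six are alike).
- bead2_c (a point): Centre of a loose barrel-shaped wooden bead, radius 12 mm, 20 mm high, 14 g, waxed and very slippery, on the bowl's floor (all six are alike).
- bead3_c (a point): Centre of a loose barrel-shaped wooden bead, radius 12 mm, 20 mm high, 14 g, waxed and very slippery, on the bowl's floor (all six are alike).
- bead4_c (a point): Centre of a loose barrel-shaped wooden bead, radius 12 mm, 20 mm high, 14 g, waxed and very slippery, on the bowl's floor (all six are alike).
- bead5_c (a point): Centre of a loose barrel-shaped wooden bead, radius 12 mm, 20 mm high, 14 g, waxed and very slippery, on the bowl's floor (all six are alike).
- bottle: Bystander: tall loose brown bottle close to the bowl, radius 30 mm, 165 mm high; origin under its centre.
- jar: Bystander: loose glass jar close to the cork mat, radius 30 mm, 90 mm high; origin under its centre.
- spool_a: Bystander: loose thread spool, radius 18 mm, 44 mm high; origin under its centre.
- spool_b: Bystander: like spool_a.
- weight: Bystander: loose steel pattern weight, radius 28 mm, 60 mm high; origin under its centre.
There are look-alikes about, which are no part of the job. Leave any green look-alike of the part that bears well_floor alone.

How it is judged (in metres and radians):
On the way, in this order (a step that is already met when the one before it is completed fails the run):
1. the lid lies flat, knob up, on the cork mat, and is at rest (horizontal distance between lid_knob and mat_top below 0.03 m and z of lid_knob in the frame of mat_top below 0.05 m and angle between lid_knob's own z axis and vertical below 0.1 rad and linear speed of lid below 0.02 m/s), for 0.1 s.
2. with the stirrer's foot down in the bowl, all six beads are at one time more than 20 mm from where they started and in the bowl (distance of each of bead0_c, bead1_c, bead2_c, bead3_c, bead4_c, bead5_c from where it was at the start of the episode above 0.02 m and horizontal distance between each of bead0_c, bead1_c, bead2_c, bead3_c, bead4_c, bead5_c, stirrer_foot and bowl_floor below 0.08 m and height (world z) of each of bead0_c, bead1_c, bead2_c, bead3_c, bead4_c, bead5_c below 0.06 m and z of stirrer_foot in the frame of bowl_floor below 0.04 m), for 0.1 s.
At the end, for the whole second after the job is handed in: The lid lies flat on the cork mat (knob up within 0.1 rad, centre within 30 mm of the mat's centre), all six beads are in the bowl, the stirrer stands foot down on the floor of its well (within 12 mm of it, leaning under 0.3 rad), and all are released and at rest (all of step 1 and horizontal distance between each of bead0_c, bead1_c, bead2_c, bead3_c, bead4_c, bead5_c and bowl_floor below 0.08 m and height (world z) of each of bead0_c, bead1_c, bead2_c, bead3_c, bead4_c, bead5_c below 0.06 m and horizontal distance between stirrer_foot and well_floor below 0.02 m and z of stirrer_foot in the frame of well_floor below 0.012 m and angle between stirrer_foot's own z axis and vertical below 0.3 rad and linear speed of each of stirrer, bead0, bead1, bead2, bead3, bead4, bead5 below 0.02 m/s); the robot touches nothing.
It fails at once if the gripper touches a bead (contact force between the fingers and bead0 above 0.5 N or contact force between the fingers and bead1 above 0.5 N or contact force between the fingers and bead2 above 0.5 N or contact force between the fingers and bead3 above 0.5 N or contact force between the fingers and bead4 above 0.5 N or contact force between the fingers and bead5 above 0.5 N).
It fails at once if the bottle, jar, a spool or the weight is moved over 25 mm or tipped over 0.3 rad (distance of any of bottle, jar, spool_a, spool_b, weight from where it was at the start of the episode above 0.025 m or angle between any of bottle, jar, spool_a, spool_b, weight's own z axis and vertical above 0.3 rad).
It also fails if it takes over 72 s, if anything falls off the work surface, if the arm or the gripper's body presses on something with over 40 N, if the wrist force passes 120 N, or if a joint passes its speed limit or range.

## Working session

There is one attempt and no reset: what is moved stays moved. The work goes in short steps, Python scripts to look and compute and a tool call to move; the robot and the scene stay as the last step left them, time stands still between calls to the robot, and variables do not carry over. Pictures are saved under pics/ and viewed, at most 10 in all, crops included, and the job is handed in when it is done.

Besides the shell and the picture viewer there is one more tool, called after ">>>" as name(argument=value, ...) on one line, values as JSON. send_rows: Moves the arm, as the interface text tells. Its arguments: {"type":"object","properties":{"increments":{"type":"array","items":{"type":"array","items":{"type":"number"}}},"force":{"type":"number"}},"required":["increments"]}

```bash
ls; mkdir -p pics
cat > h.py <<'E'
import numpy as np, cv2
from workcell import manip
def snap(name,save=None):
    c=manip.camera(name)
    if save: cv2.imwrite('pics/'+save,c['img'])
    np.savez('last_'+name+'.npz',img=c['img'],mtx=c['mtx'],w=c['world_to_cam'])
    return c['img'],np.array(c['mtx']),np.array(c['world_to_cam'])
def load(name):
    d=np.load('last_'+name+'.npz'); return d['img'],d['mtx'],d['w']
def ray(K,W,u,v):
    p=np.linalg.solve(K,[u,v,1.]); d=np.array([p[0],-p[1],-p[2]])
    R,t=W[:3,:3],W[:3,3]; return -R.T@t, R.T@d
def onz(K,W,u,v,z):
    o,d=ray(K,W,u,v); return o+d*(z-o[2])/d[2]
def proj(K,W,P):
    c=W[:3,:3]@np.asarray(P,float)+W[:3,3]; q=K@[c[0],-c[1],-c[2]]; return q[:2]/q[2]
E
python3 - <<'E'
from h import *
o=manip.get_obs(); print(o)
a=snap('top','top0.png'); b=snap('side','side0.png')
for x in (a,b): print(x[1],x[2], ray(x[1],x[2],320,240))
E
```

```text
pics
{'clock': 0.0, 'qpos': array([ 1.11560580e+00,  3.13444975e-01,  1.49842971e+00, -1.49826237e-05,
        1.33099956e+00, -2.23404739e-01]), 'joint_velocities': array([-1.17113974e-03,  6.72753924e-04, -1.01328781e-03,  4.28169423e-04,
       -6.88118407e-04, -3.46820895e-05]), 'joint_efforts': array([ 3.28955402e-04, -4.02212405e+01, -2.52277011e+01,  6.94789016e-02,
        3.52200656e-02, -8.28047996e-05]), 'ee_pos': array([120.54315617, 510.80382647, 302.16636383]), 'ee_rot': array([-2.06412532e-04,  1.15631844e-01,  9.93291934e-01, -6.06686950e-04]), 'force': array([-0.011203  ,  0.13256685,  0.26946709]), 'moment': array([-0.02062618, -0.01419051,  0.04613532]), 'grasp_force': 0.0, 'finger_gap': 0.9997854723517643}
[[589.80347856   0.         326.69180413]
 [  0.         589.80347856 236.83172232]
 [  0.           0.           1.        ]] [[-1.28250910e-02 -9.99753267e-01  1.81362137e-02 -4.97980181e+01]
 [ 9.82713202e-01 -9.25222685e-03  1.84903107e-01 -4.41623458e+02]
 [-1.84689685e-01  2.01940958e-02  9.82589395e-01 -1.21512374e+03]
 [ 0.00000000e+00  0.00000000e+00  0.00000000e+00  1.00000000e+00]] (array([ 208.92971845,  -29.33340653, 1276.52839444]), array([ 0.17955631, -0.00880137, -0.98378842]))
[[458.76750734   0.         317.42351579]
 [  0.         458.76750734 237.71781512]
 [  0.           0.           1.        ]] [[ 6.96975599e-01 -7.17037180e-01  9.09379140e-03 -3.36989287e+02]
 [ 3.70759495e-01  3.71183160e-01  8.51328643e-01 -2.08127426e+02]
 [-6.13809751e-01 -5.89983682e-01  5.24553948e-01 -9.28584908e+02]
 [ 0.00000000e+00  0.00000000e+00  0.00000000e+00  1.00000000e+00]] (array([-257.9359421 , -712.23039553,  667.34222872]), array([ 0.61587966,  0.58411024, -0.5287379 ]))
```

View pics/top0.png

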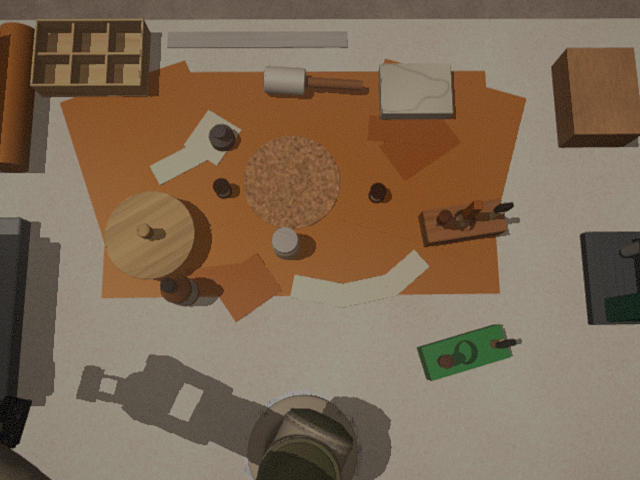

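View pics/side0.png

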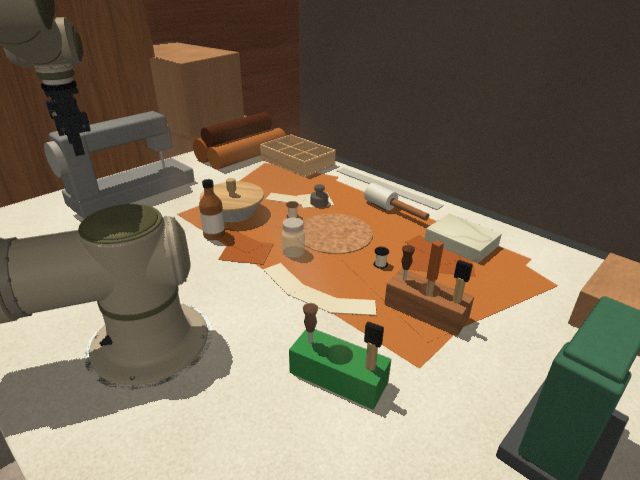

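The top view shows the lidded bowl at (150,235), the mat at (292,181), the jar at (286,242) and the bottle at (178,289). Two things could be the tool block: brown at (464,222) holds a stirrer between awl and brush; green at (466,352) has an empty well. Brown fits, because it holds the stirrer, and the green one is the look-alike. I'll confirm this with a crop while measuring.

Run:
```python
from h import *
img,K,W=load('top'); s,Ks,Ws=load('side')
a=cv2.resize(img[190:260,410:525],None,fx=5,fy=5,interpolation=cv2.INTER_CUBIC)
b=cv2.resize(s[225:335,375:485],None,fx=3.2,fy=3.2,interpolation=cv2.INTER_CUBIC)
H=max(a.shape[0],b.shape[0]); a=np.pad(a,((0,H-a.shape[0]),(0,0),(0,0)));b=np.pad(b,((0,H-b.shape[0]),(0,0),(0,0)))
c=np.hstack([a,b]); print(a.shape,b.shape)
cv2.imwrite('pics/crop1.png',c[:, :].copy() if c.shape[1]<=800 else cv2.resize(c,None,fx=800/c.shape[1],fy=800/c.shape[1]))
hsv=cv2.cvtColor(img,cv2.COLOR_BGR2HSV)
for p in [(120,230),(170,250),(135,210),(150,230),(140,225),(292,160),(270,190),(320,200),(200,200),(250,180),(425,232),(460,238)]: print(p,hsv[p[1],p[0]])
```

```text
(352, 575, 3) (352, 352, 3)
(120, 230) [ 17 111 142]
(170, 250) [ 17 118 147]
(135, 210) [ 17 116 152]
(150, 230) [ 15 143  68]
(140, 225) [ 17 120 140]
(292, 160) [ 14 138 137]
(270, 190) [ 12 142 126]
(320, 200) [ 13 133 128]
(200, 200) [ 14 175 143]
(250, 180) [ 13 137 149]
(425, 232) [ 11 181  69]
(460, 238) [  9 142  61]
```

View pics/crop1.png

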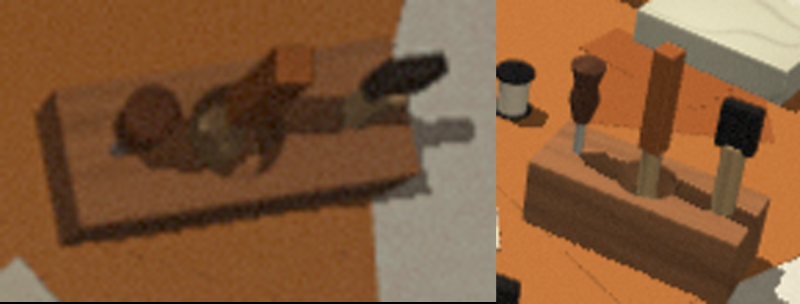

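The crop confirms it: in the brown block the stirrer's grip top is near top px (478,205), between the awl and the brush. Now the numbers.

Run:
```python
from h import *
img,K,W=load('top'); s,Ks,Ws=load('side')
hsv=cv2.cvtColor(cv2.GaussianBlur(img,(5,5),0),cv2.COLOR_BGR2HSV)
def comp(m,box):
    x0,y0,x1,y1=box; mm=np.zeros_like(m); mm[y0:y1,x0:x1]=m[y0:y1,x0:x1]
    mm=cv2.morphologyEx(mm,cv2.MORPH_OPEN,np.ones((3,3)))
    c=max(cv2.findContours(mm,cv2.RETR_EXTERNAL,cv2.CHAIN_APPROX_NONE)[0],key=cv2.contourArea)
    return cv2.convexHull(c)
def fitc(h,z):
    P=np.array([onz(K,W,u,v,z)[:2] for u,v in h.reshape(-1,2)])
    from scipy.optimize import least_squares
    r=least_squares(lambda q:np.hypot(*(P-q[:2]).T)-q[2],[*P.mean(0),90],loss='soft_l1',f_scale=1.5)
    return r.x
lid=comp(cv2.inRange(hsv,(13,80,90),(22,135,200)),(90,180,210,290))
print('lid',cv2.boundingRect(lid),fitc(lid,60))
mat=comp(cv2.inRange(hsv,(5,100,60),(22,158,200)),(235,125,350,235))
print('mat',cv2.boundingRect(mat),fitc(mat,4))
f=800/927
px=lambda x,y:(410+x/5/f-.4,190+y/5/f-.4)
for n,p in dict(A=(57,92),B=(390,43),C=(420,172),D=(77,237)).items(): print(n,onz(K,W,*px(*p),60))
print('grip top',onz(K,W,*px(295,65),175))
u,v=375+(672-496)/3.2/f,225+47/3.2/f
o1,d1=ray(Ks,Ws,u,v); o2,d2=ray(K,W,*px(295,65))
A=np.c_[d1,-d2];t=np.linalg.lstsq(A,o2-o1,rcond=None)[0];print('tri',o1+d1*t[0],o2+d2*t[1], 'side on 175',onz(Ks,Ws,u,v,175))
for n,p,z in [('knob',(144,230),111),('bottle',(172,285),165),('jar',(286,238),90),('spA',(222,186),44),('spB',(377,192),44),('weight',(222,135),60)]: print(n,onz(K,W,*p,z)[:2])
```

```text
lid (103, 192, 92, 87) [446.1386745  316.77248117  93.27381044]
mat (243, 136, 97, 94) [575.01313209  22.21943036 107.83347224]
A [ 491.64115238 -259.14565057   60.        ]
B [ 515.10208652 -425.59252869   60.        ]
C [ 449.8690519  -435.99228501   60.        ]
D [ 419.15586251 -265.79421478   60.        ]
grip top [ 476.38406795 -344.72588612  175.        ]
tri [ 476.79832532 -345.24269907  177.16901797] [ 475.97537353 -344.24393791  176.68323495] side on 175 [ 480.04952673 -343.61877738  175.        ]
knob [445.38282528 312.70476787]
bottle [328.45650745 239.85774952]
jar [430.30572589  29.49752825]
spA [554.1597717  169.50782849]
spB [ 538.15159794 -164.66198137]
weight [663.76138152 169.19586351]
```

```bash
cat >> h.py <<'E'
from scipy.spatial.transform import Rotation as Ro
def pose():
    o=manip.get_obs(); q=o['ee_rot']; return np.array(o['ee_pos']),Ro.from_quat([q[1],q[2],q[3],q[0]]),o
def inc(x,y,z,yaw_y=None):
    """tool-frame shift to TCP target; yaw_y = wanted tool-y angle (deg), nearest mod 180"""
    p,R,o=pose(); d=R.inv().apply(np.array([x,y,z])-p); ty=R.apply([0,1,0]); a=np.degrees(np.arctan2(ty[1],ty[0]))
    tz=R.apply([0,0,1])
    print('t',o['clock'],'tcp',p.round(1),'yaw',a.round(2),'tz',tz.round(3),'shift',d.round(1))
    if yaw_y is not None:
        e=(yaw_y-a+90)%180-90; print('turn z',-np.radians(e),'j1,j6',o['qpos'][[0,5]])
    return d
E
python3 -c "
from h import *
inc(446,317,215)"
```

```text
t 0.1 tcp [120.6 510.8 302.3] yaw 76.72 tz [-0.    -0.001 -1.   ] shift [-361.3 -113.8   87.3]
```

>>> send_rows(increments=[[1, -20, -6, 5, 0, 0, 0], [1, -60, -18, 14, 0, 0, 0], [1, -105, -33, 25, 0, 0, 0], [1, -150, -47, 36, 0, 0, 0], [1, -195, -61, 47, 0, 0, 0], [1, -240, -76, 58, 0, 0, 0], [1, -285, -90, 69, 0, 0, 0], [1, -325, -103, 79, 0, 0, 0], [1, -350, -111, 85, 0, 0, 0], [1, -361, -114, 87, 0, 0, 0], [1, -361, -114, 87, 0, 0, 0], [1, -361, -114, 87, 0, 0, 0]], force=30)

```text
clock: 1.3
ee_pos: [444.9, 317.8, 215.9]
ee_rot: [-0.0, 0.115, 0.993, 0.0]
force: [-0.9, 0.6, -0.6]
finger_gap: 1.001
grasp_force: 0.0
```

Run:
```python
from h import *
im,K,W=snap('wrist','w1.png'); inc(446,317,139)
print(proj(K,W,[446,317,111]),proj(K,W,[446,317,63]),ray(K,W,320,240))
```

```text
t 1.35 tcp [444.8 317.9 216.1] yaw 76.8 tz [ 0.  0. -1.] shift [-1.4 -0.7 77.1]
[318.09609451 273.94462334] [318.79467409 245.42008785] (array([376.19581221, 335.25815313, 298.02429736]), array([ 0.27212035, -0.06843553, -0.95984438]))
```

View pics/w1.png

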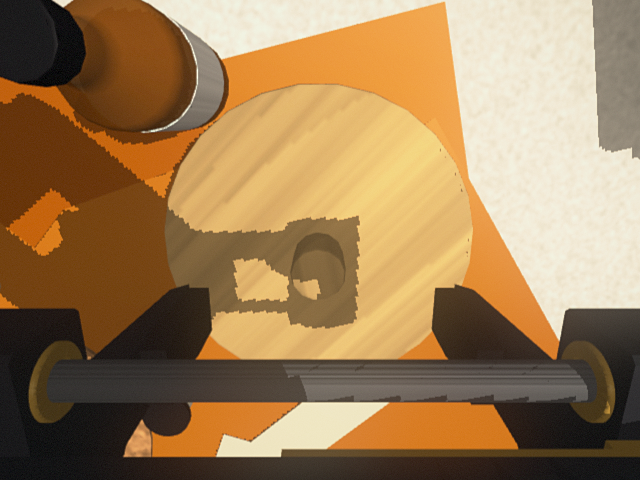

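The wrist view shows the knob top at about (318,274), where it was predicted, and midway between the fingers. Descending to grip.

>>> send_rows(increments=[[1, -1, -1, 20, 0, 0, 0], [1, -1, -1, 45, 0, 0, 0], [1, -1, -1, 65, 0, 0, 0], [1, -1, -1, 76, 0, 0, 0], [1, -1, -1, 76, 0, 0, 0], [-1, -1, -1, 76, 0, 0, 0], [-1, -1, -1, 76, 0, 0, 0], [-1, -1, -1, 76, 0, 0, 0], [-1, -1, -1, 76, 0, 0, 0], [-1, -1, -1, 76, 0, 0, 0], [-1, -1, -1, 76, 0, 0, 0], [-1, -1, -1, 76, 0, 0, 0]], force=30)

```text
clock: 2.55
ee_pos: [446.5, 315.9, 139.7]
ee_rot: [0.0, 0.116, 0.993, -0.0]
force: [0.6, -0.1, 0.2]
finger_gap: 0.389
grasp_force: 0.0
```

>>> send_rows(increments=[[-1, 0, 0, -5, 0, 0, 0], [-1, 0, 0, -15, 0, 0, 0], [-1, 0, 0, -30, 0, 0, 0], [-1, 0, 0, -50, 0, 0, 0], [-1, 0, 0, -70, 0, 0, 0], [-1, 0, 0, -80, 0, 0, 0], [-1, 0, 0, -80, 0, 0, 0]])

```text
clock: 3.25
ee_pos: [446.8, 316.0, 221.1]
ee_rot: [0.001, 0.116, 0.993, 0.001]
force: [0.1, -0.7, -1.2]
finger_gap: 0.31
grasp_force: 30.0
```

Run:
```python
from h import *
p,R,o=pose(); print(o['finger_gap'],o['grasp_force'],o['force'])
inc(575,22,p[2]); inc(575,22,97)
```

```text
0.31005835518240166 29.99996356666088 [ 0.07843284 -0.74389006 -1.23710738]
t 3.25 tcp [446.8 316.  221.1] yaw 76.72 tz [ 0.002  0.001 -1.   ] shift [-192.3 -256.7    0. ]
t 3.25 tcp [446.8 316.  221.1] yaw 76.72 tz [ 0.002  0.001 -1.   ] shift [-192.  -256.9  124.2]
```

>>> send_rows(increments=[[-1, -9, -12, 0, 0, 0, 0], [-1, -27, -36, 0, 0, 0, 0], [-1, -50, -66, 0, 0, 0, 0], [-1, -74, -98, 0, 0, 0, 0], [-1, -98, -130, 0, 0, 0, 0], [-1, -122, -162, 0, 0, 0, 0], [-1, -146, -194, 0, 0, 0, 0], [-1, -167, -223, 0, 0, 0, 0], [-1, -183, -244, 0, 0, 0, 0], [-1, -191, -255, 0, 0, 0, 0], [-1, -192, -257, 0, 0, 0, 0], [-1, -192, -257, 0, 0, 0, 0]])

```text
clock: 4.45
ee_pos: [573.9, 21.9, 219.2]
ee_rot: [-0.001, 0.116, 0.993, 0.0]
force: [0.1, 0.6, -2.4]
finger_gap: 0.309
grasp_force: 30.0
```

Run:
```python
from h import *
inc(575,22,97)
s,K,W=snap('side'); t,Kt,Wt=snap('top')
a=s[150:290,270:430]; c=proj(K,W,[575,22,110]);print(c,'crop origin (270,150) x2.5')
a=cv2.resize(a,None,fx=2.5,fy=2.5)
b=cv2.resize(t[180:290,90:210],None,fx=3.3,fy=3.3)
H=max(len(a),len(b)); f=lambda i:np.pad(i,((0,H-len(i)),(0,0),(0,0)))
cv2.imwrite('pics/c2.png',np.hstack([f(a),f(b)]))
cv2.imwrite('pics/top2.png',t)
```

```text
t 4.45 tcp [573.9  21.9 219.2] yaw 76.72 tz [-0.001  0.    -1.   ] shift [ -1.2   0.3 122.2]
[335.59802915 198.07600739] crop origin (270,150) x2.5
```

View pics/c2.png

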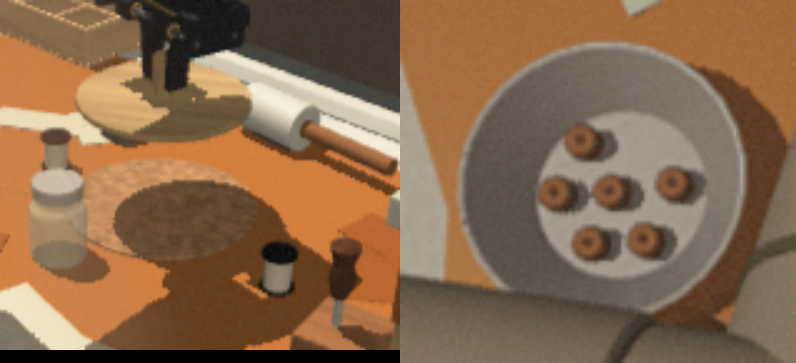

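The crop shows the lid hanging level above the mat. The open bowl holds six beads, and the empty place in the ring is at about crop (637,137).

>>> send_rows(increments=[[-1, -1, 0, 20, 0, 0, 0], [-1, -1, 0, 50, 0, 0, 0], [-1, -1, 0, 80, 0, 0, 0], [-1, -1, 0, 100, 0, 0, 0], [-1, -1, 0, 106, 0, 0, 0], [-1, -1, 0, 109, 0, 0, 0], [-1, -1, 0, 109, 0, 0, 0]])

```text
clock: 5.25
ee_pos: [575.6, 21.8, 111.5]
ee_rot: [0.001, 0.115, 0.993, -0.0]
force: [0.2, 0.0, -0.9]
finger_gap: 0.308
grasp_force: 30.0
```

>>> send_rows(increments=[[-1, 0, 0, 2, 0, 0, 0], [-1, 0, 0, 4, 0, 0, 0], [-1, 0, 0, 4, 0, 0, 0]])

```text
clock: 5.55
ee_pos: [575.3, 21.4, 106.9]
ee_rot: [0.0, 0.116, 0.993, -0.0]
force: [-0.2, -0.8, -2.4]
finger_gap: 0.304
grasp_force: 30.0
```

>>> send_rows(increments=[[-1, 0, 0, 2, 0, 0, 0], [-1, 0, 0, 3, 0, 0, 0], [-1, 0, 0, 3, 0, 0, 0]])

```text
clock: 5.85
ee_pos: [575.3, 21.4, 103.6]
ee_rot: [-0.0, 0.116, 0.993, 0.0]
force: [-0.4, 0.2, -1.5]
finger_gap: 0.31
grasp_force: 30.0
```

>>> send_rows(increments=[[-1, 0, 0, 2, 0, 0, 0], [-1, 0, 0, 3, 0, 0, 0], [-1, 0, 0, 3, 0, 0, 0]])

```text
clock: 6.15
ee_pos: [575.2, 21.4, 100.5]
ee_rot: [-0.0, 0.116, 0.993, 0.0]
force: [-0.4, -0.0, -2.0]
finger_gap: 0.309
grasp_force: 30.0
```

>>> send_rows(increments=[[-1, 0, 0, 2, 0, 0, 0], [-1, 0, 0, 3, 0, 0, 0], [-1, 0, 0, 3, 0, 0, 0]])

```text
clock: 6.45
ee_pos: [575.4, 21.4, 98.1]
ee_rot: [0.0, 0.116, 0.993, -0.0]
force: [-2.6, 0.4, 3.7]
finger_gap: 0.308
grasp_force: 30.0
```

>>> send_rows(increments=[[-1, 0, 0, 1, 0, 0, 0], [-1, 0, 0, 2, 0, 0, 0], [-1, 0, 0, 2, 0, 0, 0]])

```text
clock: 6.75
ee_pos: [575.4, 21.4, 98.0]
ee_rot: [0.0, 0.115, 0.993, -0.0]
force: [-10.7, 0.2, 22.5]
finger_gap: 0.307
grasp_force: 30.0
```

>>> send_rows(increments=[[-1, 0, 0, -2, 0, 0, 0], [1, 0, 0, -2, 0, 0, 0], [1, 0, 0, -2, 0, 0, 0], [1, 0, 0, -2, 0, 0, 0], [1, 0, 0, -2, 0, 0, 0], [1, 0, 0, -2, 0, 0, 0], [1, 0, 0, -20, 0, 0, 0], [1, 0, 0, -60, 0, 0, 0], [1, 0, 0, -105, 0, 0, 0], [1, 0, 0, -150, 0, 0, 0], [1, 0, 0, -175, 0, 0, 0], [1, 0, 0, -180, 0, 0, 0]])

```text
clock: 7.95
ee_pos: [575.9, 21.4, 278.8]
ee_rot: [0.003, 0.116, 0.993, -0.0]
force: [0.1, -0.3, -0.1]
finger_gap: 1.002
grasp_force: 0.0
```

Run:
```python
from h import *
# bead centres from the top view (lid already off, nothing moved)
t,K,W=snap('top'); hsv=cv2.cvtColor(t,cv2.COLOR_BGR2HSV)
roi=np.zeros(t.shape[:2],np.uint8); roi[205:270,128:185]=255
m=cv2.inRange(hsv,(3,95,40),(16,255,200))&roi
n,l,st,c=cv2.connectedComponentsWithStats(m)
for i in range(1,n):
    if st[i,4]>10: print(c[i].round(1),st[i,4],onz(K,W,*c[i],26)[:2].round(1))
# floor ellipse/rim
g=cv2.inRange(hsv,(0,0,60),(180,75,200)); r2=np.zeros_like(roi); r2[180:285,95:205]=255
# lid on mat
b=cv2.GaussianBlur(t,(5,5),0); h=cv2.cvtColor(b,cv2.COLOR_BGR2HSV)
cv2.imwrite('pics/t3.png',np.hstack([cv2.resize(t[180:285,95:205],None,fx=3.6,fy=3.6),cv2.resize(t[130:235,235:345],None,fx=3.6,fy=3.6)]))
inc(476.5,-344.5,310,9.2)
```

```text
[145.1 222.6] 92 [479.  336.1]
[172.9 235.5] 89 [449.9 275.4]
[154.  237.8] 90 [445.3 315.6]
[137.4 238.6] 94 [444.  350.9]
[147.6 253.5] 92 [411.4 327.7]
[164.2 252.6] 88 [413.  292.6]
[181.4 266.8] 38 [382.1 255. ]
t 8.0 tcp [575.6  21.4 277.3] yaw 76.72 tz [ 0.003 -0.001 -1.   ] shift [  12.3 -378.9  -32.8]
turn z 1.1784554342166667 j1,j6 [-0.16616614 -1.50518699]
```

View pics/t3.png

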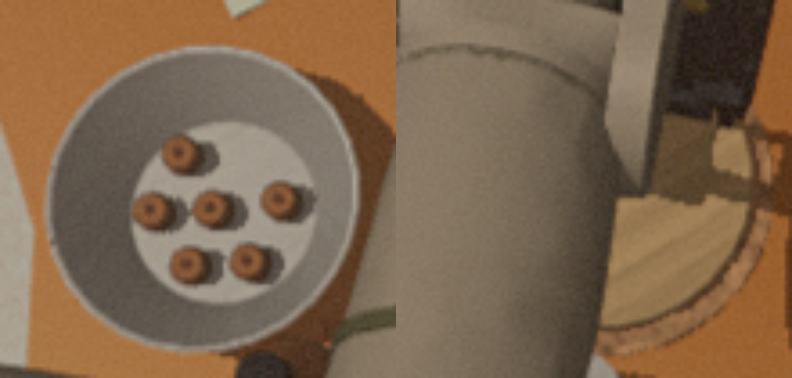

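The lid lies on the mat, partly hidden by the arm. The six beads are at top px (145,223), (173,235), (154,238), (137,239), (148,253) and (164,253), with the gap towards +x/−y. Next, the stirrer.

>>> send_rows(increments=[[1, 1, -15, -10, 0, 0, 0.08], [1, 2, -50, -30, 0, 0, 0.2], [1, 4, -90, -33, 0, 0, 0.34], [1, 5, -130, -33, 0, 0, 0.48], [1, 6, -170, -33, 0, 0, 0.6], [1, 7, -210, -33, 0, 0, 0.72], [1, 8, -250, -33, 0, 0, 0.84], [1, 9, -290, -33, 0, 0, 0.95], [1, 10, -325, -33, 0, 0, 1.05], [1, 11, -355, -33, 0, 0, 1.13], [1, 12, -375, -33, 0, 0, 1.18], [1, 12, -379, -33, 0, 0, 1.18]])

```text
clock: 9.2
ee_pos: [475.7, -346.3, 306.3]
ee_rot: [-0.002, 0.65, 0.76, 0.0]
force: [0.2, 0.3, -1.0]
finger_gap: 0.999
grasp_force: 0.0
```

>>> send_rows(increments=[[1, 0, 0, 0, 0, 0, 0], [1, 0, 0, 0, 0, 0, 0]])

```text
clock: 9.4
ee_pos: [476.9, -343.7, 308.1]
ee_rot: [-0.001, 0.648, 0.762, 0.0]
force: [-0.4, 0.0, 0.0]
finger_gap: 0.996
grasp_force: 0.0
```

Run:
```python
from h import *
im,K,W=snap('wrist','w2.png'); inc(476.5,-344.5,310,9.2)
print(proj(K,W,[476.5,-344.5,175]),proj(K,W,[469,-346.6,60]))
t,K,W=snap('top'); hsv=cv2.cvtColor(cv2.GaussianBlur(t,(5,5),0),cv2.COLOR_BGR2HSV)
m=cv2.inRange(hsv,(13,80,80),(22,135,210)); r=np.zeros_like(m); r[120:240,235:355]=255; m=cv2.morphologyEx(m&r,cv2.MORPH_OPEN,np.ones((5,5)))
c=max(cv2.findContours(m,0,1)[0],key=cv2.contourArea); h=cv2.convexHull(c).reshape(-1,2)
P=np.array([onz(K,W,u,v,18)[:2] for u,v in h]);cc,rr=cv2.minEnclosingCircle(P.astype(np.float32));print('lid',cc,rr)
```

```text
t 9.45 tcp [ 477.  -343.6  308.3] yaw 9.23 tz [-0.     0.001 -1.   ] shift [-0.8 -0.6 -1.7]
turn z 0.0004722958909581017 j1,j6 [-0.82346195 -0.9845373 ]
[319.54255655 256.95362376] [310.98341678 213.75120311]
lid (569.770263671875, 21.256420135498047) 105.11841583251953
```

View pics/w2.png

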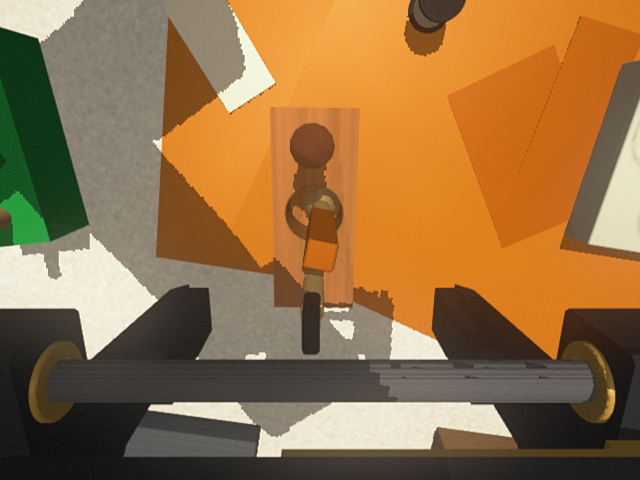

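The wrist view shows the grip-top corners at about (307,233), (338,237), (334,271) and (304,266), the well mouth at about (314,212), and the awl and brush in line above and below.

Run:
```python
from h import *
im,K,W=load('wrist')
q=np.array([onz(K,W,u,v,175)[:2] for u,v in [(307,233),(338,237),(334,271),(304,266)]])
print(q.mean(0)); e1=q[1]-q[0]+q[2]-q[3]; e2=q[0]-q[3]+q[1]-q[2]; print(np.linalg.norm(e1)/2,np.degrees(np.arctan2(e1[1],e1[0])),np.linalg.norm(e2)/2,np.degrees(np.arctan2(e2[1],e2[0]))-90)
b=np.array([onz(K,W,u,v,60)[:2] for u,v in [(271,108),(360,108),(352,304),(275,304)]]); print('block',b.mean(0),b)
print('well',onz(K,W,314,212,60)[:2])
g=onz(K,W,(307+338+334+304)/4,251.8,175); inc(g[0],g[1],182,3)
```

```text
[ 476.69838704 -341.48075294]
17.25633382869091 0.41619402342506 19.782272775730863 3.5482985293415794
block [ 471.696209   -345.22574821] [[ 425.38136144 -268.46715698]
 [ 493.70594735 -257.35154022]
 [ 517.72002898 -422.01826536]
 [ 449.97749825 -433.06603027]]
well [ 471.25423521 -344.71904516]
t 9.5 tcp [ 477.  -343.6  308.5] yaw 9.22 tz [-0.  0. -1.] shift [  2.2   0.  126.5]
turn z 0.10861673123754716 j1,j6 [-0.82345399 -0.98445084]
```

>>> send_rows(increments=[[1, 1, 0, 20, 0, 0, 0.05], [1, 1, 0, 60, 0, 0, 0.11], [1, 1, 0, 95, 0, 0, 0.115], [1, 1, 0, 118, 0, 0, 0.115], [1, 1, 0, 126, 0, 0, 0.115], [1, 1, 0, 126, 0, 0, 0.115], [-1, 1, 0, 126, 0, 0, 0.115], [-1, 1, 0, 126, 0, 0, 0.115], [-1, 1, 0, 126, 0, 0, 0.115], [-1, 1, 0, 126, 0, 0, 0.115], [-1, 1, 0, 126, 0, 0, 0.115], [-1, 1, 0, 126, 0, 0, 0.115]], force=50)

```text
clock: 10.7
ee_pos: [476.4, -343.7, 182.8]
ee_rot: [0.0, 0.691, 0.722, -0.0]
force: [0.2, -1.2, -0.1]
finger_gap: 0.482
grasp_force: 0.0
```

>>> send_rows(increments=[[-1, 0, 0, 0, 0, 0, 0], [-1, 0, 0, 0, 0, 0, 0], [-1, 0, 0, 0, 0, 0, 0], [-1, 0, 0, 0, 0, 0, 0], [-1, 0, 0, 0, 0, 0, 0], [-1, 0, 0, 0, 0, 0, 0]])

```text
clock: 11.3
ee_pos: [476.4, -343.7, 182.7]
ee_rot: [-0.0, 0.691, 0.722, 0.0]
force: [0.8, -0.4, -0.4]
finger_gap: 0.203
grasp_force: 49.1
```

>>> send_rows(increments=[[-1, 0, 0, -8, 0, 0, 0], [-1, 0, 0, -30, 0, 0, 0], [-1, 0, 0, -65, 0, 0, 0], [-1, 0, 0, -100, 0, 0, 0], [-1, 20, 1, -122, 0, 0, 0], [-1, 60, 3, -125, 0, 0, 0], [-1, 105, 5, -125, 0, 0, 0], [-1, 150, 7, -125, 0, 0, 0], [-1, 195, 10, -125, 0, 0, 0], [-1, 240, 12, -125, 0, 0, 0], [-1, 285, 14, -125, 0, 0, 0], [-1, 330, 16, -125, 0, 0, 0]])

```text
clock: 12.5
ee_pos: [477.5, -11.5, 308.4]
ee_rot: [0.0, 0.691, 0.722, 0.0]
force: [1.1, 0.2, -1.0]
finger_gap: 0.197
grasp_force: 49.9
```

>>> send_rows(increments=[[-1, 45, 2, 0, 0, 0, 0], [-1, 90, 4, 0, 0, 0, 0], [-1, 135, 7, 0, 0, 0, 0], [-1, 180, 9, 0, 0, 0, 0], [-1, 225, 11, 0, 0, 0, 0], [-1, 265, 13, 0, 0, 0, 0], [-1, 295, 15, 0, 0, 0, 0], [-1, 310, 16, 0, 0, 0, 0], [-1, 313, 16, 0, 0, 0, 0], [-1, 313, 16, 0, 0, 0, 0]])

```text
clock: 13.5
ee_pos: [480.2, 299.4, 307.8]
ee_rot: [0.0, 0.691, 0.722, -0.0]
force: [0.4, -0.4, -1.5]
finger_gap: 0.197
grasp_force: 49.9
```

Run:
```python
from h import *
im,K,W=snap('wrist','w3.png'); inc(479.7,299.5,225); print(proj(K,W,[479.7,299.5,6]))
p,R,o=pose(); print(o['qpos'],o['finger_gap'],p)
f=p+R.apply([0,0,172.7]); print('foot',f,proj(K,W,f))
t,Kt,Wt=snap('top','t4.png')
cv2.imwrite('pics/w3c.png',np.hstack([cv2.resize(im,(560,420)),np.pad(cv2.resize(t[180:300,100:200],None,fx=2.4,fy=2.4),((0,132),(0,0),(0,0)))]))
```

```text
t 13.55 tcp [480.3 299.  307.9] yaw 2.47 tz [-0. -0. -1.] shift [ 0.5 -0.6 82.9]
[320.43662681 199.40676578]
[ 3.49914635e-01  3.99911981e-01  1.36206904e+00 -3.38547052e-04
  1.37974367e+00  3.06900533e-01] 0.19845742045736142 [480.30045264 299.01399512 307.8715138 ]
foot [480.29871247 298.95225391 135.17152484] [320.83185696 236.88292417]
```

View pics/w3c.png

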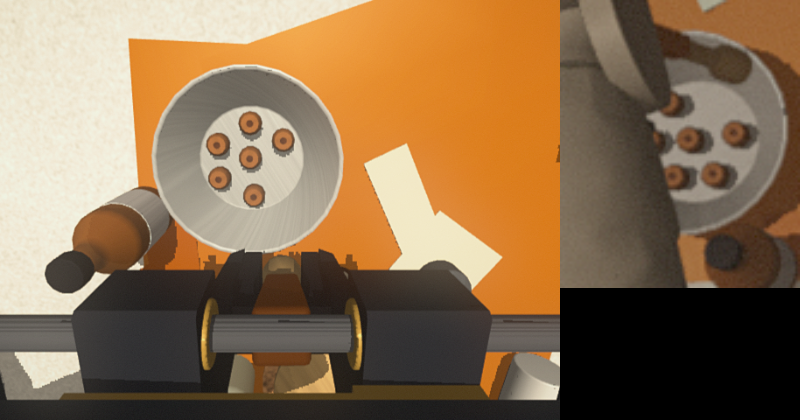

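The wrist view shows all six beads and the empty place at about full px (325,202), close to the predicted (320,199). I'll refine it with a mask.

```bash
cat >> h.py <<'E'
def beads(bc,zb=20,rmax=75,cam='wrist',save=None):
    im,K,W=snap(cam,save); hsv=cv2.cvtColor(im,cv2.COLOR_BGR2HSV)
    m=cv2.inRange(hsv,(3,95,40),(16,255,235))
    a=np.linspace(0,2*np.pi,60); poly=np.array([proj(K,W,[bc[0]+rmax*np.cos(x),bc[1]+rmax*np.sin(x),6]) for x in a]).astype(np.int32)
    r=np.zeros_like(m); cv2.fillPoly(r,[poly],255); m=cv2.morphologyEx(m&r,cv2.MORPH_OPEN,np.ones((3,3)))
    out=[]
    n,l,st,c=cv2.connectedComponentsWithStats(m)
    for i in range(1,n):
        if st[i,4]>60: out.append([*onz(K,W,*c[i],zb)[:2],st[i,4],*c[i]])
    return np.array(out)
E
python3 - <<'E'
from h import *
B=beads((446,317),20); print(B.round(1)); np.save('start.npy',B[:,:2])
im,K,W=load('wrist')
# rim ellipse estimate from full image pixels
for p in [(175,180),(392,180),(284,75)]: print(onz(K,W,*p,55)[:2])
E
```

```text
[[446.2 354.1 530.  285.2 139.6]
 [480.5 338.6 503.  322.9 158.9]
 [413.5 331.3 528.  248.5 163.9]
 [446.9 319.1 497.  285.3 179. ]
 [415.1 296.2 499.  250.5 202.2]
 [451.8 278.8 478.  289.7 222. ]]
[358.63864145 319.23264483]
[538.12678821 326.95939731]
[447.38972175 404.17034981]
```

>>> send_rows(increments=[[-1, 1, 1, 20, 0, 0, 0], [-1, 1, 1, 50, 0, 0, 0], [-1, 1, 1, 80, 0, 0, 0], [-1, 1, 1, 105, 0, 0, 0], [-1, 1, 1, 120, 0, 0, 0], [-1, 1, 1, 125, 0, 0, 0], [-1, 1, 1, 125, 0, 0, 0]])

```text
clock: 14.35
ee_pos: [484.0, 309.0, 195.8]
ee_rot: [-0.0, 0.692, 0.722, 0.016]
force: [-16.7, 43.9, 72.5]
finger_gap: 0.202
grasp_force: 49.8
```

```bash
cat >> h.py <<'E'
def path(pts,zf=9,off=(0,0)):
    """tool-frame shifts for foot waypoints (world xy)"""
    p,R,o=pose(); print('t',o['clock'],'tcp',p.round(1),'F',o['force'].round(1))
    for x,y in pts: print(R.inv().apply(np.array([x+off[0],y+off[1],zf+172.7])-p).round(0).astype(int).tolist())
def arc(c,r,a0,a1,n): 
    a=np.radians(np.linspace(a0,a1,n)); return np.c_[c[0]+r*np.cos(a),c[1]+r*np.sin(a)]
E
python3 - <<'E'
from h import *
print(beads((447,318),20,save='w4.png').round(1))
path(arc((447,318),38,-20,80,12))
E
```

```text
[[ 446.3  354.3 1076.   257.9  169.6]
 [ 480.5  339.   999.   311.   195.7]
 [ 413.7  331.6 1096.   207.   203. ]
 [ 447.1  319.5 1004.   258.9  223.2]
 [ 415.3  296.5 1031.   210.9  255.1]
 [ 451.1  281.4  760.   264.7  278.2]]
t 14.4 tcp [483.9 308.9 195.8] F [-16.7  44.4  73. ]
[-4, -2, 14]
[2, 0, 14]
[7, 1, 14]
[14, 1, 14]
[19, 0, 15]
[25, -2, 15]
[31, -5, 15]
[35, -8, 15]
[40, -13, 15]
[43, -17, 15]
[46, -23, 15]
[47, -29, 15]
```

Run:
```python
from h import *
im,K,W=load('wrist'); s,_,_=snap('side')
a=cv2.resize(s[130:270,170:300],None,fx=3,fy=3); b=cv2.resize(im[100:340,150:430],None,fx=1.4,fy=1.4)
H=max(len(a),len(b)); f=lambda i:np.pad(i,((0,H-len(i)),(0,0),(0,0))); c=np.hstack([f(b),f(a)]); print(c.shape); cv2.imwrite('pics/c5.png',c)
```

```text
(420, 782, 3)
```

View pics/c5.png

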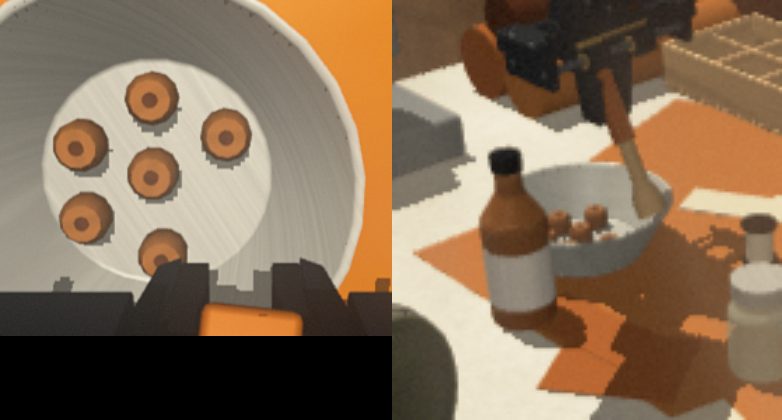

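Run:
```python
from h import *
_,K,W=load('top'); _,Ks,Ws=load('side')
print('t4 foot predicted top', proj(K,W,[480.3,299,135]), 'grip',proj(K,W,[480.3,299,290-50]))
c=lambda x,y:(170+(x-392)/3,130+y/3)
# stirrer now in side: foot bottom ~ (645,215), grip top ~(610,75): tilt in the plane x=const (rotation about tool y)
for p,nm in [((645,213),'foot'),((612,80),'top')]:
    o,d=ray(Ks,Ws,*c(*p)); x=484; print(nm,o+d*(x-o[0])/d[0])
i=cv2.imread('pics/t4.png'); cv2.imwrite('pics/c6.png',cv2.resize(i[180:260,120:200],None,fx=6,fy=6))
```

```text
t4 foot predicted top [148.28631835 210.22082077] grip [132.01160732 196.85281643]
foot [484.         260.92162014  47.29384541]
top [484.         297.56012818 175.62133791]
```

View pics/c6.png

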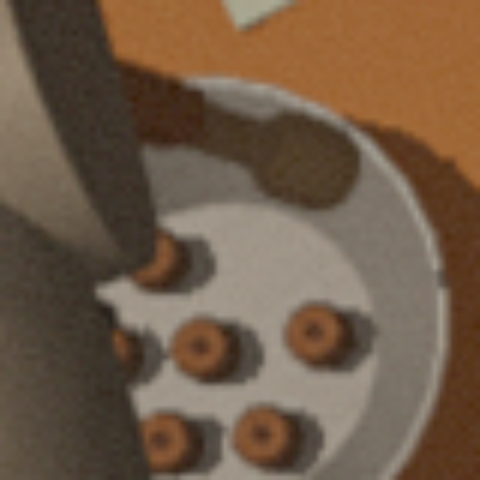

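The t4 crop shows the foot at about top px (172,207) instead of the expected (148,210), so the stirrer has swung about 20–25° in the fingers, foot towards −y. I'll ease off and straighten it against the bowl wall.

>>> send_rows(increments=[[-1, 0, 0, -10, 0, 0, 0], [-1, 2, 3, -17, 0, 0, 0], [-1, 2, 4, -17, 0, 0, 0], [-1, 0, 4, -17, 0, 0, 0]], force=60)

```text
clock: 14.85
ee_pos: [485.9, 302.1, 202.0]
ee_rot: [-0.0, 0.692, 0.722, 0.003]
force: [-3.8, 12.1, 20.7]
finger_gap: 0.199
grasp_force: 59.8
```

```bash
cat >> h.py <<'E'
def tan(cam,dbg=None):
    """tan (unpainted wood) pixels of shaft+foot in the side/top view, near the tool"""
    im,K,W=snap(cam); p,R,o=pose()
    hsv=cv2.cvtColor(cv2.GaussianBlur(im,(3,3),0),cv2.COLOR_BGR2HSV)
    m=cv2.inRange(hsv,(13,70,50),(26,150,230))
    a=np.linspace(0,6.28,40); g=p-[0,0,100]
    poly=np.array([proj(K,W,[g[0]+75*np.cos(x),g[1]+75*np.sin(x),g[2]-50*s]) for s in (-1,1) for x in a]).astype(np.int32)
    r=np.zeros_like(m); cv2.fillConvexPoly(r,cv2.convexHull(poly),255)
    m=cv2.morphologyEx(m&r,cv2.MORPH_OPEN,np.ones((2,2)))
    n,l,st,c=cv2.connectedComponentsWithStats(m)
    return [(st[i].tolist(),c[i].round(1).tolist()) for i in range(1,n) if st[i,4]>15],K,W,m
E
python3 - <<'E'
from h import *
p,R,o=pose(); print(p,o['force'])
s,_,_=load('side'); h=cv2.cvtColor(s,cv2.COLOR_BGR2HSV)
for x,y in [(645,200),(635,165),(617,110)]: print(h[int(130+y/3),int(170+(x-392)/3)])
for cam in('side','top'):
    r,K,W,m=tan(cam); print(cam,r)
    for st,c in r[:3]:
        o_,d=ray(K,W,*c); print(o_+d*(p[0]-o_[0])/d[0])
E
```

```text
[485.93389991 302.11425688 202.04253234] [-3.76323486 12.08785802 20.66273468]
[ 17 111 136]
[ 17 114 125]
[ 11 154 106]
side [([248, 155, 12, 7, 52], [252.5, 157.1]), ([261, 156, 10, 10, 48], [265.6, 160.4]), ([246, 176, 19, 29, 238], [256.1, 190.7]), ([266, 193, 7, 9, 23], [268.7, 196.9]), ([233, 199, 10, 9, 52], [237.9, 203.2])]
[485.93389991 257.69362664 185.07503966]
[485.93389991 200.90731366 191.68483321]
[485.93389991 251.65220536  83.42516918]
top [([106, 169, 54, 84, 2593], [135.0, 210.0]), ([108, 191, 5, 11, 32], [109.6, 195.6]), ([165, 207, 29, 17, 320], [180.7, 214.5])]
[485.93389991 331.57966152 114.17524199]
[485.93389991 343.2222021  228.71704602]
[485.93389991 249.94517817  70.31544407]
```

>>> send_rows(increments=[[-1, 0, 0, -20, 0, 0, 0], [-1, 0, 0, -50, 0, 0, 0], [-1, 10, 0, -60, 0, 0, 0], [-1, 25, 0, -60, 0, 0, 0], [-1, 40, 0, -60, 0, 0, 0], [-1, 47, 0, -60, 0, 0, 0], [-1, 47, 0, -40, 0, 0, 0], [-1, 47, 0, -20, 0, 0, 0], [-1, 47, 0, -5, 0, 0, 0], [-1, 47, 0, 0, 0, 0, 0]], force=60)

```text
clock: 15.95
ee_pos: [482.2, 348.4, 197.0]
ee_rot: [-0.001, 0.691, 0.723, -0.002]
force: [0.6, 0.4, -1.4]
finger_gap: 0.198
grasp_force: 59.9
```

```bash
cat >> h.py <<'E'
def tilt():
    p,R,o=pose(); print('t',o['clock'],'tcp',p.round(1),'F',o['force'].round(1))
    for cam in('side','top'):
        r,K,W,m=tan(cam)
        for st,c in r:
            o_,d=ray(K,W,*c); q=o_+d*(p[0]-o_[0])/d[0]; piv=p-[0,0,45]
            dz=piv[2]-q[2]
            if 30<dz<135 and st[4]<900: print(cam,st,c,'y,z',q[1:].round(1),'tilt deg',np.degrees(np.arctan2(piv[1]-q[1],dz)).round(1),'len',np.hypot(piv[1]-q[1],dz).round(0))
E
python3 -c "
from h import *
tilt(); print(beads((447,318)).round(1))"
```

```text
t 15.95 tcp [482.2 348.4 197. ] F [ 0.6  0.4 -1.4]
side [237, 173, 18, 27, 203] [244.9, 187.2] y,z [299.4  79.8] tilt deg 34.2 len 87.0
top [143, 209, 30, 17, 340] [158.2, 216.9] y,z [297.6  66.1] tilt deg 30.6 len 100.0
[[ 446.5  354.8  995.   267.2  222. ]
 [ 480.6  339.4  952.   317.6  246.3]
 [ 413.8  332.1  994.   218.7  252.4]
 [ 447.1  320.1  936.   267.7  271. ]
 [ 415.6  299.5  742.   222.5  296.7]
 [ 479.   271.9 1441.   311.4  335.6]]
```

>>> send_rows(increments=[[-1, 0, 1, 5, 0, 0, 0], [-1, -3, 2, 10, 0, 0, 0], [-1, -10, 3, 10, 0, 0, 0], [-1, -18, 3, 10, 0, 0, 0], [-1, -26, 3, 10, 0, 0, 0], [-1, -34, 3, 10, 0, 0, 0], [-1, -42, 4, 10, 0, 0, 0], [-1, -48, 4, 10, 0, 0, 0]], force=40)

```text
clock: 16.9
ee_pos: [488.7, 305.1, 195.9]
ee_rot: [-0.003, 0.692, 0.722, 0.007]
force: [-16.7, 31.4, 47.0]
finger_gap: 0.205
grasp_force: 40.7
```

```bash
python3 -c "
from h import *
tilt()"
```

```text
t 16.9 tcp [488.7 305.1 195.9] F [-16.7  31.4  47. ]
side [247, 178, 18, 28, 231] [254.7, 192.7] y,z [262.5  72.3] tilt deg 28.5 len 89.0
side [266, 193, 7, 9, 25] [268.8, 197.2] y,z [198.7  80.3] tilt deg 56.4 len 128.0
top [161, 208, 26, 16, 273] [175.3, 215.0] y,z [265.   54.1] tilt deg 22.5 len 105.0
```

>>> send_rows(increments=[[-1, 0, 0, -3, 0, 0, 0], [-1, -4, 0, -6, 0, 0, 0], [-1, -10, 0, -6, 0, 0, 0], [-1, -16, 0, -6, 0, 0, 0], [-1, -22, 0, -6, 0, 0, 0], [-1, -26, 0, -6, 0, 0, 0]], force=20)

```text
clock: 17.6
ee_pos: [490.8, 276.6, 201.3]
ee_rot: [-0.0, 0.692, 0.722, 0.005]
force: [-10.0, 12.4, 35.6]
finger_gap: 0.226
grasp_force: 20.2
```

```bash
python3 -c "
from h import *
tilt()"
```

```text
t 17.6 tcp [490.8 276.6 201.3] F [-10.   12.4  35.6]
side [247, 178, 17, 32, 225] [254.9, 193.7] y,z [264.7  67.5] tilt deg 7.7 len 90.0
side [266, 193, 12, 10, 51] [271.5, 197.7] y,z [189.5  81.2] tilt deg 49.2 len 115.0
```

>>> send_rows(increments=[[-1, -3, -3, -2, 0, 0, 0], [-1, -7, -6, -3, 0, 0, 0], [-1, -11, -8, -3, 0, 0, 0], [-1, -11, -8, -3, 0, 0, 0]], force=20)

```text
clock: 18.1
ee_pos: [483.1, 263.5, 200.8]
ee_rot: [0.0, 0.692, 0.722, 0.003]
force: [-1.7, 4.8, 8.2]
finger_gap: 0.2
grasp_force: 20.0
```

```bash
python3 -c "
from h import *
tilt()"
```

```text
t 18.1 tcp [483.1 263.5 200.8] F [-1.7  4.8  8.2]
side [247, 179, 20, 33, 244] [255.1, 195.8] y,z [254.3  67. ] tilt deg 5.9 len 89.0
side [263, 193, 16, 10, 63] [270.5, 197.9] y,z [184.6  85.1] tilt deg 48.1 len 106.0
```

>>> send_rows(increments=[[-1, 0, 0, -5, 0, 0, 0], [-1, 5, 0, -15, 0, 0, 0], [-1, 15, 0, -25, 0, 0, 0], [-1, 27, 0, -35, 0, 0, 0], [-1, 36, 0, -40, 0, 0, 0], [-1, 39, 0, -40, 0, 0, 0], [-1, 39, 0, -40, 0, 0, 0]], force=60)

```text
clock: 18.9
ee_pos: [480.8, 302.5, 238.4]
ee_rot: [-0.0, 0.691, 0.723, -0.0]
force: [-0.2, -0.1, -1.2]
finger_gap: 0.199
grasp_force: 60.0
```

Run:
```python
from h import *
tilt(); p,R,o=pose()
for cam in ('side','top','wrist'):
    if cam=='wrist': r,K,W,m=tan('wrist')
    else: r,K,W,m=tan(cam)
    f=p-[0,0,172.7]; print(cam,'foot pred',proj(K,W,f).round(1),'z75',proj(K,W,f+[0,0,75]).round(1),r)
print(beads((447,318)).round(1))
```

```text
t 18.9 tcp [480.8 302.5 238.4] F [-0.2 -0.1 -1.2]
side [237, 164, 23, 26, 218] [244.9, 179.0] y,z [294.3 108.3] tilt deg 5.5 len 86.0
side foot pred [244.4 191.4] z75 [242.5 168. ] [([237, 146, 33, 44, 451], [252.0, 165.9])]
top foot pred [156.2 217.6] z75 [146.  209.3] [([99, 166, 65, 87, 2702], [131.0, 210.0]), ([120, 170, 5, 6, 19], [121.8, 172.5]), ([100, 214, 6, 5, 19], [102.7, 216.1])]
wrist foot pred [320.7 235.9] z75 [320.4 278.7] [([288, 138, 6, 11, 46], [290.2, 143.5]), ([262, 151, 13, 14, 44], [267.7, 158.9]), ([277, 151, 16, 15, 81], [285.7, 159.1]), ([308, 156, 32, 22, 198], [323.8, 164.4]), ([222, 162, 11, 6, 22], [227.0, 164.4]), ([237, 163, 13, 30, 173], [244.2, 177.9]), ([310, 176, 28, 13, 115], [322.9, 183.3]), ([267, 181, 27, 32, 277], [283.7, 195.3]), ([263, 184, 10, 20, 64], [266.0, 191.7]), ([223, 190, 11, 5, 26], [228.5, 192.3]), ([220, 209, 33, 32, 361], [238.4, 222.1]), ([269, 227, 79, 51, 2523], [316.9, 252.0]), ([124, 239, 23, 8, 50], [135.5, 241.7]), ([113, 279, 20, 41, 281], [122.8, 296.6]), ([448, 309, 76, 28, 991], [480.3, 319.2]), ([507, 320, 7, 3, 18], [509.9, 320.9]), ([239, 341, 12, 24, 167], [244.8, 352.2]), ([401, 359, 5, 13, 28], [403.4, 364.8]), ([239, 366, 3, 12, 25], [239.9, 371.4]), ([413, 381, 3, 8, 18], [414.3, 384.3]), ([229, 384, 3, 7, 18], [230.2, 387.3]), ([238, 385, 2, 12, 24], [238.5, 390.5]), ([400, 397, 8, 8, 27], [404.3, 401.3]), ([239, 399, 7, 6, 21], [241.3, 402.3]), ([362, 405, 23, 46, 827], [371.9, 430.3]), ([253, 457, 12, 2, 24], [258.5, 457.5]), ([312, 457, 14, 2, 28], [318.5, 457.5])]
[[446.3 354.3 809.  276.4 147.6]
 [480.5 338.8 758.  322.5 171. ]
 [413.6 331.4 810.  231.8 177. ]
 [447.  319.3 755.  276.7 195.2]
 [415.2 296.3 765.  234.7 223.1]
 [452.1 279.1 723.  282.5 246.6]]
```

Run:
```python
from h import *
im,K,W=load('wrist'); p,R,o=pose(); f=p-[0,0,172.7]
for d in [(0,15),(15,0),(-15,0),(0,-15)]: print(d,proj(K,W,f+[*d,0]).round(1),proj(K,W,f+[*d,20]).round(1))
hsv=cv2.cvtColor(cv2.GaussianBlur(im,(3,3),0),cv2.COLOR_BGR2HSV); m=cv2.inRange(hsv,(13,70,50),(26,150,230))
for v in range(222,286,4): 
    u=np.flatnonzero(m[v,260:370])+260; print(v,(u.min(),u.max(),len(u)) if len(u) else None)
```

```text
(0, 15) [321.9 213.8] [321.9 221.1]
(15, 0) [343.8 237.1] [345.5 246.2]
(-15, 0) [298.  235.2] [296.1 244.1]
(0, -15) [319.9 257.8] [319.8 268.3]
222 None
226 (np.int64(314), np.int64(328), 15)
230 (np.int64(307), np.int64(336), 30)
234 (np.int64(274), np.int64(340), 52)
238 (np.int64(271), np.int64(342), 68)
242 (np.int64(269), np.int64(344), 61)
246 (np.int64(268), np.int64(345), 61)
250 (np.int64(268), np.int64(345), 54)
254 (np.int64(269), np.int64(346), 60)
258 (np.int64(272), np.int64(346), 58)
262 (np.int64(278), np.int64(345), 58)
266 (np.int64(298), np.int64(344), 47)
270 (np.int64(301), np.int64(342), 42)
274 (np.int64(304), np.int64(338), 35)
278 (np.int64(302), np.int64(341), 3)
282 (np.int64(301), np.int64(342), 2)
```

>>> send_rows(increments=[[-1, 3, 1, 5, 0, 0, 0], [-1, 6, 1, 20, 0, 0, 0], [-1, 6, 1, 32, 0, 0, 0], [-1, 6, 1, 42, 0, 0, 0], [-1, 6, 1, 50, 0, 0, 0], [-1, 6, 1, 54, 0, 0, 0], [-1, 6, 1, 54, 0, 0, 0]], force=60)

```text
clock: 19.9
ee_pos: [481.7, 308.1, 184.3]
ee_rot: [-0.0, 0.691, 0.722, -0.0]
force: [0.5, -0.4, -1.2]
finger_gap: 0.199
grasp_force: 60.0
```

Run:
```python
from h import *
tilt(); print(beads((447,318)).round(1))
path(arc((447,318),37,-28,130,24),zf=10.5,off=(0,9))
```

```text
t 19.9 tcp [481.7 308.1 184.3] F [ 0.5 -0.4 -1.2]
side [227, 180, 28, 32, 299] [241.1, 197.1] y,z [322.1  39.2] tilt deg -8.0 len 101.0
side [262, 191, 3, 11, 22] [263.1, 196.0] y,z [215.4  80.6] tilt deg 57.6 len 110.0
side [266, 196, 4, 6, 16] [267.7, 198.8] y,z [195.5  78.8] tilt deg 61.8 len 128.0
side [257, 203, 5, 8, 19] [259.2, 206.7] y,z [236.5  38.3] tilt deg 35.3 len 124.0
[[ 446.4  354.3 1185.   265.   163.8]
 [ 480.5  339.  1111.   320.4  191.5]
 [ 413.7  331.7 1191.   212.   198.4]
 [ 447.2  319.6 1108.   266.   219.8]
 [ 415.3  296.6 1121.   216.2  252.5]
 [ 451.9  282.   800.   272.9  276.1]
 [ 481.8  271.3 1407.   317.8  293. ]]
t 20.05 tcp [482.  308.2 185.2] F [ 0.2 -0.   0.3]
[2, -2, 2]
[5, 0, 2]
[10, 1, 2]
[14, 2, 2]
[18, 3, 2]
[23, 3, 2]
[27, 2, 2]
[31, 1, 2]
[36, 0, 2]
[40, -2, 2]
[43, -5, 2]
[46, -8, 2]
[49, -11, 2]
[52, -15, 2]
[54, -19, 2]
[56, -23, 2]
[57, -27, 2]
[57, -32, 2]
[57, -36, 2]
[57, -41, 2]
[56, -45, 2]
[54, -49, 2]
[52, -53, 2]
[50, -57, 2]
```

>>> send_rows(increments=[[-1, 3, 0, 2, 0, 0, 0], [-1, 8, 1, 2, 0, 0, 0], [-1, 14, 2, 2, 0, 0, 0], [-1, 20, 3, 2, 0, 0, 0], [-1, 26, 2, 2, 0, 0, 0], [-1, 32, 1, 2, 0, 0, 0], [-1, 37, -1, 2, 0, 0, 0], [-1, 42, -4, 2, 0, 0, 0], [-1, 46, -8, 2, 0, 0, 0], [-1, 50, -12, 2, 0, 0, 0], [-1, 53, -17, 2, 0, 0, 0], [-1, 55, -22, 2, 0, 0, 0]])

```text
clock: 21.25
ee_pos: [456.9, 362.3, 182.7]
ee_rot: [0.0, 0.691, 0.723, -0.0]
force: [1.3, -0.2, -0.8]
finger_gap: 0.2
grasp_force: 60.0
```

Run:
```python
from h import *
tilt(); print(beads((447,318),save='w7.png').round(1))
p,R,o=pose();im,K,W=load('wrist'); print(proj(K,W,p-[0,0,172.7]))
path(arc((447,318),37,80,150,12),zf=10.5,off=(0,9))
```

```text
t 21.25 tcp [456.9 362.3 182.7] F [ 1.3 -0.2 -0.8]
side [222, 179, 11, 31, 186] [226.5, 193.6] y,z [361.1  46. ] tilt deg 0.8 len 92.0
side [237, 183, 9, 3, 19] [240.9, 184.2] y,z [282.9 103.3] tilt deg 66.6 len 87.0
[[ 418.2  345.7 3174.   259.7  262.8]
 [ 459.3  306.5 4429.   321.   320.6]]
[321.36660394 236.48532986]
t 21.4 tcp [457.  362.2 182.8] F [ 0.6  0.3 -0.4]
[1, -4, 0]
[2, -8, 0]
[2, -12, 0]
[2, -16, 0]
[1, -20, 0]
[0, -24, 0]
[-1, -28, 0]
[-3, -31, 0]
[-6, -35, 0]
[-8, -38, 0]
[-12, -40, 0]
[-15, -43, 0]
```

>>> send_rows(increments=[[-1, 1, -4, 0, 0, 0, 0], [-1, 2, -9, 0, 0, 0, 0], [-1, 2, -14, 0, 0, 0, 0], [-1, 1, -19, 0, 0, 0, 0], [-1, 0, -24, 0, 0, 0, 0], [-1, -2, -29, 0, 0, 0, 0], [-1, -5, -34, 0, 0, 0, 0], [-1, -8, -38, 0, 0, 0, 0], [-1, -12, -41, 0, 0, 0, 0], [-1, -16, -44, 0, 0, 0, 0], [-1, -20, -46, 0, 0, 0, 0], [-1, -20, -46, 0, 0, 0, 0]])

```text
clock: 22.6
ee_pos: [412.1, 339.6, 182.7]
ee_rot: [-0.0, 0.692, 0.722, -0.0]
force: [-0.9, 0.4, -1.2]
finger_gap: 0.2
grasp_force: 60.0
```

Run:
```python
from h import *
tilt(); print(beads((447,318)).round(1))
a=np.radians(158)
path([(447+r*np.cos(a),318+r*np.sin(a)) for r in (37,30,20,10,0,-8)],zf=10.5,off=(0,6))
```

```text
t 22.6 tcp [412.1 339.6 182.7] F [-0.9  0.4 -1.2]
side [213, 185, 12, 27, 119] [218.8, 194.9] y,z [334.3  66.6] tilt deg 4.2 len 71.0
side [230, 205, 8, 7, 35] [233.5, 208.4] y,z [266.4  47.5] tilt deg 39.1 len 116.0
[[ 446.3  320.5 1009.   372.3  271.6]
 [ 414.2  289.3 4366.   320.4  313.6]]
t 22.75 tcp [412.2 340.  182.6] F [-0.3  0.6 -1.1]
[-2, 0, -1]
[-5, 7, -1]
[-9, 16, -1]
[-13, 25, -1]
[-18, 34, -1]
[-21, 41, -1]
```

>>> send_rows(increments=[[-1, -3, 4, 0, 0, 0, 0], [-1, -5, 9, 0, 0, 0, 0], [-1, -8, 14, 0, 0, 0, 0], [-1, -10, 19, 0, 0, 0, 0], [-1, -13, 24, 0, 0, 0, 0], [-1, -15, 29, 0, 0, 0, 0], [-1, -18, 34, 0, 0, 0, 0], [-1, -20, 39, 0, 0, 0, 0], [-1, -22, 43, 0, 0, 0, 0], [-1, -22, 43, 0, 0, 0, 0]])

```text
clock: 23.75
ee_pos: [456.7, 319.8, 182.7]
ee_rot: [0.0, 0.692, 0.722, 0.0]
force: [0.2, -0.7, -0.6]
finger_gap: 0.196
grasp_force: 60.0
```

Run:
```python
from h import *
tilt(); print(beads((447,318)).round(1))
```

```text
t 23.75 tcp [456.7 319.8 182.7] F [ 0.2 -0.7 -0.6]
side [231, 182, 13, 26, 191] [235.9, 195.8] y,z [312.7  55.6] tilt deg 4.9 len 82.0
side [243, 203, 7, 8, 30] [246.2, 207.0] y,z [266.1  35.5] tilt deg 27.7 len 115.0
[[ 405.8  304.  2344.   241.   261.2]
 [ 463.5  281.4 3900.   329.3  297.3]]
```

>>> send_rows(increments=[[-1, 0, 0, -10, 0, 0, 0], [-1, 0, 0, -35, 0, 0, 0], [-1, 0, 0, -65, 0, 0, 0], [-1, -10, 0, -90, 0, 0, 0], [-1, -25, 0, -105, 0, 0, 0], [-1, -35, 0, -110, 0, 0, 0], [-1, -38, 0, -110, 0, 0, 0], [-1, -38, 0, -110, 0, 0, 0]])

```text
clock: 24.7
ee_pos: [457.7, 281.5, 291.8]
ee_rot: [-0.0, 0.692, 0.722, -0.001]
force: [0.2, 0.4, -1.2]
finger_gap: 0.196
grasp_force: 60.0
```

```bash
cat >> h.py <<'E'
def beadsH(bc,zb=22):
    im,K,W=snap('wrist'); hsv=cv2.cvtColor(im,cv2.COLOR_BGR2HSV)
    m=cv2.inRange(hsv,(3,95,40),(16,255,235))
    poly=np.array([proj(K,W,[bc[0]+66*np.cos(x),bc[1]+66*np.sin(x),6]) for x in np.linspace(0,6.28,60)]).astype(np.int32)
    r=np.zeros_like(m); cv2.fillPoly(r,[poly],255); m=cv2.morphologyEx(m&r,cv2.MORPH_CLOSE,np.ones((5,5)))
    s=np.linalg.norm(proj(K,W,[bc[0]+50,bc[1],22])-proj(K,W,[bc[0]-50,bc[1],22]))/100
    d=cv2.distanceTransform(m,cv2.DIST_L2,5); pk=(d==cv2.dilate(d,np.ones((int(12*s)|1,)*2)))&(d>8*s)
    n,l,st,c=cv2.connectedComponentsWithStats(pk.astype(np.uint8))
    return np.array([[*onz(K,W,*c[i],zb)[:2],d[l==i].max()/s] for i in range(1,n)]),m
E
python3 - <<'E'
from h import *
tilt(); B,m=beadsH((447,318)); print(B.round(1)); S=np.load('start.npy')
print('dist to each start'); print(np.linalg.norm(B[:,None,:2]-S[None],axis=2).round(0)); print(S.round(0).tolist())
print(beads((447,318)).round(1))
E
```

```text
t 24.7 tcp [457.7 281.5 291.8] F [ 0.2  0.4 -1.2]
side [234, 143, 34, 36, 441] [249.1, 160.2] y,z [236.9 189.9] tilt deg 38.1 len 72.0
[[402.4 315.8  11.3]
 [478.1 304.5  10.8]
 [408.5 292.6  11.2]
 [467.8 283.7  10.8]
 [425.5 276.3  11. ]
 [447.  271.8   9.8]]
dist to each start
[[58. 81. 19. 45. 23. 62.]
 [59. 34. 70. 34. 64. 37.]
 [72. 85. 39. 47.  7. 45.]
 [74. 56. 72. 41. 54. 17.]
 [80. 83. 56. 48. 22. 26.]
 [82. 75. 68. 47. 40.  8.]]
[[446.0, 354.0], [480.0, 339.0], [413.0, 331.0], [447.0, 319.0], [415.0, 296.0], [452.0, 279.0]]
[[ 411.1  295.4 1679.   269.1  188.7]
 [ 465.5  286.9 1539.   330.4  201. ]]
```

>>> send_rows(increments=[[-1, 8, -3, 0, 0, 0, 0], [-1, 25, -9, 0, 0, 0, 0], [-1, 45, -17, 5, 0, 0, 0], [-1, 63, -24, 15, 0, 0, 0], [-1, 74, -28, 30, 0, 0, 0], [-1, 76, -29, 50, 0, 0, 0], [-1, 76, -29, 72, 0, 0, 0], [-1, 76, -29, 92, 0, 0, 0], [-1, 76, -29, 105, 0, 0, 0], [-1, 76, -29, 109, 0, 0, 0], [-1, 76, -29, 109, 0, 0, 0]])

```text
clock: 26.0
ee_pos: [425.5, 357.0, 183.7]
ee_rot: [-0.0, 0.691, 0.723, -0.0]
force: [0.1, -1.1, 0.1]
finger_gap: 0.199
grasp_force: 60.0
```

Run:
```python
from h import *
tilt()
path(arc((447,318),37,125,205,10),zf=10.5,off=(0,8))
```

```text
t 26.0 tcp [425.5 357.  183.7] F [ 0.1 -1.1  0.1]
side [214, 181, 12, 26, 132] [219.5, 192.7] y,z [350.2  63.6] tilt deg 5.2 len 75.0
t 26.1 tcp [425.9 357.  184.6] F [-0.2 -0.  -0.6]
[-1, 0, 1]
[-4, -5, 1]
[-8, -9, 1]
[-13, -12, 1]
[-18, -15, 1]
[-24, -16, 1]
[-29, -17, 1]
[-35, -17, 1]
[-41, -16, 1]
[-46, -14, 1]
```

>>> send_rows(increments=[[-1, -2, -3, 1, 0, 0, 0], [-1, -5, -6, 1, 0, 0, 0], [-1, -9, -10, 1, 0, 0, 0], [-1, -14, -13, 1, 0, 0, 0], [-1, -19, -15, 1, 0, 0, 0], [-1, -24, -16, 1, 0, 0, 0], [-1, -29, -17, 1, 0, 0, 0], [-1, -34, -17, 1, 0, 0, 0], [-1, -39, -16, 1, 0, 0, 0], [-1, -44, -14, 1, 0, 0, 0], [-1, -46, -14, 1, 0, 0, 0], [-1, -46, -14, 1, 0, 0, 0]])

```text
clock: 27.3
ee_pos: [415.9, 310.9, 184.9]
ee_rot: [0.001, 0.692, 0.722, 0.004]
force: [5.3, 6.1, 7.9]
finger_gap: 0.198
grasp_force: 60.0
```

>>> send_rows(increments=[[-1, 0, 0, -10, 0, 0, 0], [-1, 0, 0, -35, 0, 0, 0], [-1, 0, 4, -65, 0, 0, 0], [-1, -4, 12, -90, 0, 0, 0], [-1, -14, 24, -105, 0, 0, 0], [-1, -24, 34, -110, 0, 0, 0], [-1, -29, 38, -110, 0, 0, 0], [-1, -29, 38, -110, 0, 0, 0]])

```text
clock: 28.1
ee_pos: [452.9, 282.0, 291.5]
ee_rot: [-0.001, 0.692, 0.722, -0.001]
force: [0.6, 0.1, -1.3]
finger_gap: 0.199
grasp_force: 60.0
```

Run:
```python
from h import *
B,m=beadsH((447,318)); print(B.round(1)); S=np.load('start.npy')
print(np.degrees(np.arctan2(B[:,1]-318,B[:,0]-447)).round(0)%360)
print(np.linalg.norm(B[:,None,:2]-S[None],axis=2).round(0)); p,R,o=pose(); print(o['clock'],p)
```

```text
[[482.  316.8  10.8]
 [410.7 296.3  11. ]
 [487.1 292.6  11. ]
 [425.1 276.4  11. ]
 [470.4 276.6  10.8]
 [447.4 272.8   8.8]]
[358. 211. 328. 242. 299. 271.]
[[52. 22. 70. 35. 70. 48.]
 [68. 82. 35. 43.  4. 45.]
 [74. 47. 83. 48. 72. 38.]
 [80. 83. 56. 48. 22. 27.]
 [81. 63. 79. 49. 59. 19.]
 [81. 74. 68. 46. 40.  7.]]
28.15 [452.53510905 282.49364492 291.50564802]
```

All six beads are now at least 35 mm from where they started, whichever way the middle bead and its neighbour are identified, and the foot was in the bowl at the time. Now I carry the stirrer back gently.

>>> send_rows(increments=[[-1, 0, 0, -4, 0, 0, 0], [-1, 0, 0, -14, 0, 0, 0], [-1, 0, 0, -28, 0, 0, 0], [-1, -4, 0, -40, 0, 0, 0], [-1, -13, 0, -47, 0, 0, 0], [-1, -26, 0, -50, 0, 0, 0], [-1, -43, -1, -50, 0, 0, 0], [-1, -64, -1, -50, 0, 0, 0], [-1, -89, -1, -50, 0, 0, 0], [-1, -118, -2, -50, 0, 0, 0], [-1, -150, -2, -50, 0, 0, 0], [-1, -183, -2, -50, 0, 0, 0]])

```text
clock: 29.35
ee_pos: [458.4, 98.0, 342.5]
ee_rot: [-0.0, 0.691, 0.722, -0.0]
force: [1.2, -1.2, -0.1]
finger_gap: 0.199
grasp_force: 60.0
```

>>> send_rows(increments=[[-1, -33, 0, 0, 0, 0, 0], [-1, -66, -1, 0, 0, 0, 0], [-1, -99, -1, 0, 0, 0, 0], [-1, -132, -2, 0, 0, 0, 0], [-1, -165, -2, 0, 0, 0, 0], [-1, -198, -2, 0, 0, 0, 0], [-1, -231, -3, 0, 0, 0, 0], [-1, -264, -3, 0, 0, 0, 0], [-1, -296, -4, 0, 0, 0, 0], [-1, -325, -4, 0, 0, 0, 0], [-1, -351, -5, 0, 0, 0, 0], [-1, -374, -5, 0, 0, 0, 0]])

```text
clock: 30.55
ee_pos: [469.3, -275.8, 342.4]
ee_rot: [-0.0, 0.692, 0.722, -0.0]
force: [-0.8, 0.4, -0.8]
finger_gap: 0.202
grasp_force: 60.0
```

>>> send_rows(increments=[[-1, -20, 0, 0, 0, 0, 0], [-1, -36, 0, 0, 0, 0, 0], [-1, -48, 0, 0, 0, 0, 0], [-1, -56, 0, 0, 0, 0, 0], [-1, -61, 0, 0, 0, 0, 0], [-1, -63, 0, 0, 0, 0, 0], [-1, -63, 0, 0, 0, 0, 0]])

```text
clock: 31.25
ee_pos: [473.2, -336.6, 342.7]
ee_rot: [-0.0, 0.691, 0.723, 0.0]
force: [-0.5, 0.9, -1.0]
finger_gap: 0.2
grasp_force: 60.0
```

```bash
cat >> h.py <<'E'
def foot():
    """compare tan foot rows seen by wrist with an upright foot"""
    im,K,W=snap('wrist'); p,R,o=pose(); f=p-[0,0,172.7]; print('t',o['clock'],'tcp',p.round(1))
    for d in [(0,0),(0,15),(15,0),(-15,0),(0,-15)]: print(d,proj(K,W,f+[*d,0]).round(1))
    hsv=cv2.cvtColor(cv2.GaussianBlur(im,(3,3),0),cv2.COLOR_BGR2HSV); m=cv2.inRange(hsv,(13,50,40),(28,170,240))
    for v in range(190,300,6):
        u=np.flatnonzero(m[v,240:400])+240; print(v,(int(u.min()),int(u.max()),len(u)) if len(u) else None, hsv[v,320])
E
python3 -c "
from h import *
inc(471,-337,330); foot(); tilt()"
```

```text
t 31.25 tcp [ 473.2 -336.6  342.7] yaw 2.54 tz [ 0.  0. -1.] shift [-0.3 -2.2 12.7]
t 31.3 tcp [ 473.2 -336.5  342.8]
(0, 0) [320.8 236. ]
(0, 15) [321.8 213.6]
(15, 0) [343.6 237. ]
(-15, 0) [297.8 235. ]
(0, -15) [319.8 257.7]
190 None [ 13 173 115]
196 None [ 13 174 114]
202 None [ 13 174 116]
208 None [ 14 177 117]
214 None [ 13 174 201]
220 None [ 14 174 204]
226 (311, 331, 21) [ 16 144 147]
232 (303, 339, 37) [ 17 137 156]
238 (299, 343, 45) [ 17 138 168]
244 (298, 345, 48) [ 17 137 183]
250 (296, 346, 51) [ 17 136 161]
256 (295, 347, 53) [ 17 137 138]
262 (296, 347, 52) [ 17 137 136]
268 (298, 345, 48) [ 17 137 136]
274 (240, 340, 84) [ 17 138 107]
280 (245, 299, 50) [ 13 214 119]
286 (243, 368, 41) [ 13 216 117]
292 (260, 263, 4) [ 13 211 117]
298 (258, 390, 12) [ 13 217 115]
t 31.3 tcp [ 473.2 -336.5  342.8] F [ 0.3 -1.5 -1.8]
side [401, 202, 26, 13, 80] [413.1, 208.7] y,z [-278.8  229.4] tilt deg -40.1 len 89.0
side [430, 206, 16, 38, 411] [438.0, 227.2] y,z [-340.   211.1] tilt deg 2.4 len 87.0
```

>>> send_rows(increments=[[-1, -2, -2, 5, 0, 0, 0], [-1, -2, -2, 18, 0, 0, 0], [-1, -2, -2, 38, 0, 0, 0], [-1, -2, -2, 60, 0, 0, 0], [-1, -2, -2, 80, 0, 0, 0], [-1, -2, -2, 94, 0, 0, 0], [-1, -2, -2, 101, 0, 0, 0], [-1, -2, -2, 105, 0, 0, 0], [-1, -2, -2, 110, 0, 0, 0], [-1, -2, -2, 115, 0, 0, 0], [-1, -2, -2, 120, 0, 0, 0], [-1, -2, -2, 120, 0, 0, 0]])

```text
clock: 32.6
ee_pos: [471.1, -338.8, 222.1]
ee_rot: [-0.0, 0.691, 0.722, 0.0]
force: [0.1, 0.7, -0.4]
finger_gap: 0.196
grasp_force: 60.0
```

```bash
python3 -c "
from h import *
tilt(); inc(471,-339,183)"
```

```text
t 32.6 tcp [ 471.1 -338.8  222.1] F [ 0.1  0.7 -0.4]
side [415, 260, 25, 48, 484] [429.9, 283.7] y,z [-344.6   74.7] tilt deg 3.2 len 103.0
side [407, 271, 3, 7, 18] [407.8, 274.2] y,z [-288.7   70.8] tilt deg -25.2 len 117.0
side [400, 273, 9, 10, 39] [403.9, 279.1] y,z [-280.7   53.2] tilt deg -25.1 len 137.0
side [443, 278, 23, 29, 285] [456.2, 293.2] y,z [-405.4   83.3] tilt deg 35.4 len 115.0
t 32.7 tcp [ 471.3 -339.   222.8] yaw 2.52 tz [ 0. -0. -1.] shift [-0.  -0.3 39.8]
```

>>> send_rows(increments=[[-1, 0, 0, 8, 0, 0, 0], [-1, 0, 0, 18, 0, 0, 0], [-1, 0, 0, 28, 0, 0, 0], [-1, 0, 0, 34, 0, 0, 0], [-1, 0, 0, 36, 0, 0, 0], [-1, 0, 0, 37, 0, 0, 0], [-1, 0, 0, 37, 0, 0, 0]])

```text
clock: 33.4
ee_pos: [471.3, -339.0, 185.8]
ee_rot: [0.0, 0.691, 0.722, -0.0]
force: [-0.1, 0.0, -1.3]
finger_gap: 0.2
grasp_force: 60.0
```

>>> send_rows(increments=[[-1, 0, 0, 1, 0, 0, 0], [-1, 0, 0, 2, 0, 0, 0], [-1, 0, 0, 3, 0, 0, 0], [-1, 0, 0, 3, 0, 0, 0]], force=20)

```text
clock: 33.8
ee_pos: [471.2, -338.9, 182.6]
ee_rot: [-0.0, 0.691, 0.722, 0.0]
force: [-1.1, 0.3, -0.5]
finger_gap: 0.197
grasp_force: 20.0
```

>>> send_rows(increments=[[-1, 0, 0, 1, 0, 0, 0], [-1, 0, 0, 2, 0, 0, 0], [-1, 0, 0, 2, 0, 0, 0]], force=10)

```text
clock: 34.1
ee_pos: [471.1, -338.9, 180.5]
ee_rot: [-0.0, 0.691, 0.722, 0.0]
force: [-0.4, -0.6, -0.6]
finger_gap: 0.201
grasp_force: 10.0
```

>>> send_rows(increments=[[-1, 0, 0, 1, 0, 0, 0], [-1, 0, 0, 2, 0, 0, 0], [-1, 0, 0, 2, 0, 0, 0]])

```text
clock: 34.4
ee_pos: [471.1, -338.9, 178.6]
ee_rot: [-0.0, 0.691, 0.722, 0.0]
force: [-0.9, -0.4, -0.9]
finger_gap: 0.202
grasp_force: 10.0
```

>>> send_rows(increments=[[-1, 0, 0, 1, 0, 0, 0], [-1, 0, 0, 2, 0, 0, 0], [-1, 0, 0, 3, 0, 0, 0], [-1, 0, 0, 3, 0, 0, 0]])

```text
clock: 34.8
ee_pos: [471.2, -338.9, 175.6]
ee_rot: [-0.0, 0.691, 0.722, 0.0]
force: [0.3, -0.2, -0.5]
finger_gap: 0.201
grasp_force: 10.0
```

>>> send_rows(increments=[[-0.4, 0, 0, 0, 0, 0, 0], [-0.2, 0, 0, 0, 0, 0, 0], [0, 0, 0, 0, 0, 0, 0], [0.2, 0, 0, 0, 0, 0, 0], [0.6, 0, 0, 0, 0, 0, 0], [1, 0, 0, 0, 0, 0, 0], [1, 0, 0, -10, 0, 0, 0], [1, 0, 0, -35, 0, 0, 0], [1, 0, 0, -70, 0, 0, 0], [1, 0, 0, -105, 0, 0, 0], [1, 0, 0, -130, 0, 0, 0], [1, 0, 0, -135, 0, 0, 0]])

```text
clock: 36.0
ee_pos: [471.6, -339.2, 314.4]
ee_rot: [0.003, 0.691, 0.723, -0.0]
force: [0.2, -0.2, -0.8]
finger_gap: 1.002
grasp_force: 0.0
```

Run:
```python
from h import *
im,K,W=snap('wrist','w9.png'); p,R,o=pose(); print(o['clock'],p)
hsv=cv2.cvtColor(cv2.GaussianBlur(im,(3,3),0),cv2.COLOR_BGR2HSV)
m=cv2.inRange(hsv,(7,185,150),(14,255,255)); m[300:]=0; r=np.zeros_like(m); q=proj(K,W,[472,-345,175]).astype(int); print(q); r[q[1]-50:q[1]+50,q[0]-50:q[0]+50]=255
n,l,st,c=cv2.connectedComponentsWithStats(m&r)
for i in range(1,n):
    if st[i,4]>100: print(st[i],c[i],onz(K,W,*c[i],175))
print(hsv[q[1],q[0]])
t,K,W=snap('top','t9.png'); s,Ks,Ws=snap('side','s9.png')
for z in (175,85): print(z,'top',proj(K,W,[471,-345,z]).round(1),'side',proj(Ks,Ws,[471,-345,z]).round(1))
hs=cv2.cvtColor(s,cv2.COLOR_BGR2HSV); m=cv2.inRange(hs,(5,150,70),(13,230,160))
u,v=proj(Ks,Ws,[471,-345,130]).astype(int); r=np.zeros_like(m); r[v-30:v+26,u-14:u+18]=255
n,l,st,c=cv2.connectedComponentsWithStats(m&r); print([(a.tolist(),b.round(1).tolist()) for a,b in zip(st[1:],c[1:]) if a[4]>30])
# bystanders + lid in the top view vs. first picture
t0=cv2.imread('pics/top0.png'); d=cv2.absdiff(t,t0).max(2)
for n,x,y in [('bottle',175,288),('jar',286,242),('spA',222,187),('spB',377,192),('weight',222,137)]: print(n,(d[y-16:y+16,x-16:x+16]>40).mean().round(3))
```

```text
36.05 [ 471.41287109 -339.10852911  312.93152119]
[319 260]
[304 234  32  30 905] [319.48729282 248.34696133] [ 471.39620809 -337.66303497  175.        ]
[ 14 222 199]
175 top [478.3 207.4] side [436.9 244. ]
85 top [466.6 217.5] side [430.7 279.9]
[([425, 244, 18, 38, 400], [433.4, 262.7])]
bottle 0.03
jar 0.321
spA 0.0
spB 0.0
weight 0.0
```

Run:
```python
from h import *
t=cv2.imread('pics/t9.png'); t0=cv2.imread('pics/top0.png'); s=cv2.imread('pics/s9.png'); s0=cv2.imread('pics/side0.png')
def match(a,b,x0,y0,x1,y1):
    r=cv2.matchTemplate(b[y0-12:y1+12,x0-12:x1+12],a[y0:y1,x0:x1],cv2.TM_CCOEFF_NORMED); _,v,_,p=cv2.minMaxLoc(r); return round(v,2),(p[0]-12,p[1]-12)
print('jar top',match(t0,t,271,226,301,258),'side',match(s0,s,280,218,306,258))
print('bottle top',match(t0,t,160,273,200,305),'side',match(s0,s,198,180,226,240))
_,K,W=load('top'); hsv=cv2.cvtColor(cv2.GaussianBlur(t,(5,5),0),cv2.COLOR_BGR2HSV)
m=cv2.inRange(hsv,(14,80,60),(22,130,210)); r=np.zeros_like(m); r[125:235,240:345]=255; m=cv2.morphologyEx(m&r,cv2.MORPH_OPEN,np.ones((7,7)))
c=max(cv2.findContours(m,0,1)[0],key=cv2.contourArea); h=cv2.convexHull(c).reshape(-1,2)
P=np.array([onz(K,W,*q,18)[:2] for q in h]); print('lid bbox',P.min(0),P.max(0),(P.min(0)+P.max(0))/2,cv2.contourArea(c))
m=cv2.inRange(cv2.cvtColor(t,cv2.COLOR_BGR2HSV),(3,95,40),(16,255,200)); r[:]=0; r[200:275,120:190]=255
n,l,st,c=cv2.connectedComponentsWithStats(m&r); print([(a[4].item(),b.round(0).tolist()) for a,b in zip(st[1:],c[1:]) if a[4]>20])
```

```text
jar top (0.09, (12, 9)) side (0.97, (0, 0))
bottle top (0.95, (0, 0)) side (0.74, (0, 0))
lid bbox [465.72429801 -70.93202959] [671.51768957 117.06621203] [568.62099379  23.06709122] 5519.5
[(27, [122.0, 202.0]), (69, [186.0, 204.0]), (555, [169.0, 235.0]), (195, [183.0, 268.0]), (43, [123.0, 272.0])]
```

```bash
python3 -c "
from h import *
print(manip.get_obs()['force'],manip.sign_off())"
```

```text
the job is handed in; nothing more can be done
[0.03622851 0.89107252 0.3550071 ] None
```

The job is handed in at about 36 s: by my last camera checks the lid is flat on the mat, all six beads were stirred at least 35 mm from their starts and are still in the bowl, and the stirrer is back in its well; the sign-off gave no verdict.

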